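Take the test kiln from candling to full fire

ROBOT

A 6-joint arm with a two-finger parallel gripper is mounted at the origin on the work surface; the furniture and walls round the work are solid. World frame = base frame: x ahead of the robot, y to its left, z up, the work surface at z = 0. Lengths are in m, angles in rad, forces in N, time in s.
With the tool pointing down it reaches from about 0.375 to 0.9 m from the base axis. Payload 3.1 kg.
Tool frame: the origin (TCP) lies at the very end of the fingers, on their centre line; the grasp point (between the pads) lies 19 mm behind it (manip.hold_point_z is the distance from the TCP to the grasp point, in m); y points along the fingers, z is the direction in which the jaws open and shut, and the axes are right-handed (so a half turn about y gives the same grasp; the last joint's range is limited). The gripper opens to 85 mm and grips with 20 to 120 N. Pads are 22 mm wide; open, the fingers measure 114 mm over their backs; the gripper's body (76 mm by 85 mm) begins 54 mm behind the grasp point. The pads swing forward as they close: fully open they stand 13 mm farther back than shut.
Start: joints at [-1.492, 0.527, 1.433, -0, 1.181, -0.178], TCP at [0.159, -0.604, 0.231] pointing down, gripper open.
Joint ranges: [-3.08, 3.08], [-0.75, 2.2], [0.22, 2.44], [-1.43, 4.57], [0, 2.65], [-2.85, 2.85]. Speed limits (rad/s): [2.79, 2.79, 3.14, 3.14, 3.14, 3.14].

INTERFACE

Orientations are given as a unit quaternion [x, y, z, w].
In Python, from station import manip, eyes, workorder gives the robot as it stands. The module is installed in compiled form; this text tells all that it offers.
- The arm moves only by the shell command python3 -m jog 'ROWS' [OPENING] [FORCE]. ROWS is JSON, a list of rows, each a list of 2 entries, a list of its own where there are three numbers: the shift along the tool's x, y, z in cm, then the turn about the tool's y in rad. A call has 1 to 20 rows; each row is the pose to reach, as a shift and turn from the pose commanded when the call began, along the tool's axes at that moment; what a row does not reach only later rows make up. A row lasts 1/12 s, in which the tool goes at most 41.7 mm and 7.16 degrees, less where a joint would pass 70% of its speed; a pose out of reach is approached as far as the arm can. A call with a gripper value outside its range is refused whole. OPENING is the finger opening in cm, from 0 to 8.54, set as the call begins (- or left out, the last holds). The fingers move at their own pace and stop on an object; FORCE is the grip in N (left out, the last holds). Time passes only in rows, so rows that repeat a pose let the fingers close. It gives the time, the measured TCP pose, the force and the opening at its end, in the units of the state.
- manip.sense(): the state, without advancing time (a new reading comes with each control period).
- eyes.snapshot(name): name is "side" or "top"; returns a dict with "frame" (384x512x3 uint8, red, green, blue), "vfov" (degrees; the focal length in pixels is half the picture's height over the tangent of half this angle, whatever the lens; pixels are square), "cx", "cy" (the principal point, pixels), "rvec" (rotation vector, rad) and "tvec" (3), from world to camera coordinates, as OpenCV has them. Camera axes: x right, y down, z forward; pixel columns grow to the right and rows downward; lengths in m; the calibration is good to about 2 mm. A picture is of the moment at which its call begins. There is no depth.
- workorder.sign_off(): hands the job in, once; it reports no verdict.
The state is a dict: "t": time; "q": joint angles; "qd": joint speeds; "tau": joint torques, N m; "tcp_pos": TCP position; "tool_rot": TCP orientation; "force": force on the tool from outside, world axes, zero at the start; "ft_torque": the same for the moment, N m; "finger_gap": opening from 0.0 (shut) to 1.0 (fully open).
Only numpy, scipy, OpenCV 4.12 (cv2) and the standard library are available. Lean on these libraries where they do the work, as an engineer would, in place of code of your own. Each camera call takes 0.05 s, during which the arm holds its last target. There are 200 camera calls.

TASK

The test kiln has dried its load with the lid propped ajar and now has to go to full fire. First clear away the pot that stands on the kiln's grey heat mat (move it right off the mat, upright on the bench) and take out the fireclay prop and lay it gently flat in the wooden tray (it is brittle: do not drop it), so that the lid comes down shut. Then press the selector knob down (never force it round unpressed), turn it clockwise from low (one yellow dot) to high (three red dots) and let it spring back up; leave the green beaker where it is.

Things in the scene. Friction and masses are not known exactly. Their poses are not given: they have to be found in the camera images.
- kiln: bench-top test kiln, fixed to the bench; origin on the bench under the middle of its brick body, axes: x to the back (hinge side), y to its left, z up. Steel-jacketed body 230 (x) by 240 (y) mm, rim 150 mm above the bench. On its front is a dark control box: x from -222 to -118 mm, y from -75 to 75 mm, top at 118 mm; the selector stands on that top.
- mat_center (a point): centre of the thin grey heat mat under the kiln (flush with the bench, 375 mm along kiln x by 380 mm along kiln y; no obstacle); axes as the kiln's, at kiln [-67.5, -25, 0] mm
- lid (a joint): hinge of the kiln lid along the back edge: 0 = shut, about 0.14 rad at the start, propped. The lid is a slab 234 by 244 by 31 mm, it lies on the rim, so its top is 181 mm above the bench when shut; a small wooden lift handle 62 mm long stands 20 mm out from its front edge near the right corner; its damped hinge lets it sink by itself in about a second when nothing holds it up
- lid_front (a point): middle of the upper front edge of the lid
- prop: cream fireclay kiln post, a bar 30 (x) by 160 (y) by 28 (z) mm, about 0.15 kg; origin in the centre of its underside. It lies along kiln y on the rim of the front wall, under the lid, and sticks out about 50 to 65 mm past the kiln's left (+y) face
- tray: open wooden tray, fixed, 150 (x) by 220 (y) by 30 mm, walls 8 mm, inner floor 8 mm above the bench; origin under its middle. A fixed spare post 26 by 170 mm, top at 34 mm, lies along the +x wall (x from 37 to 63 mm)
- tray_space (a point): middle of the free floor of the tray (8 mm above the bench), 104 mm wide in tray x and 204 mm in tray y; the prop fits here lying along tray y
- selector (a joint): angle of the selector knob, growing clockwise seen from above: 0 = off (white ring), 0.698 = low (one yellow dot, the start), 1.396 = medium (two orange dots), 2.094 = high (three red dots). When the knob is up a key locks it in a notch with 0.08 rad of play each way; it turns only while pressed down more than 7 mm, and it springs up again only over a notch (within 0.08 rad)
- selector_press (a joint): how far the selector is pressed down: 0 = up, 0.011 m = fully down; the spring takes 3.5 N to start and 13 N fully down
- selector_grip (a point): centre of the selector's bar grip: the bar is 64 mm long (point x, the end with the white line is the pointer), 14 mm wide (point y), 30 mm high (from 15 mm below to 15 mm above this point); under the bar is a round skirt of 34 mm radius, its top 15 mm below this point, on which fingertips beside the bar can press. The axis is vertical
- blue_jar: white glaze jar with a blue lid, 66 mm across, 87 mm high, about 0.24 kg; origin in the centre of its underside. One of blue_jar, brown_jar and bisque_cup stands on the heat mat to the right (-y) of the kiln; the other two stand elsewhere on the bench
- brown_jar: white glaze jar with a brown lid, 66 mm across, 87 mm high, about 0.24 kg; origin in the centre of its underside
- bisque_cup: pinkish unglazed cup, 68 mm across the rim, 56 mm high, open, about 0.18 kg; origin in the centre of its underside
- beaker: green celadon beaker, 72 mm across, 78 mm high; a bystander, origin in the centre of its underside

How it is judged:
On the way, in this order (a step that is already met when the one before it is completed fails the run):
1. mat clear, prop in the tray and lid shut, the selector not yet at high ((x of blue_jar in the frame of mat_center below -0.2175 m or x of blue_jar in the frame of mat_center above 0.2175 m or y of blue_jar in the frame of mat_center below -0.22 m or y of blue_jar in the frame of mat_center above 0.22 m) and (x of brown_jar in the frame of mat_center below -0.2175 m or x of brown_jar in the frame of mat_center above 0.2175 m or y of brown_jar in the frame of mat_center below -0.22 m or y of brown_jar in the frame of mat_center above 0.22 m) and (x of bisque_cup in the frame of mat_center below -0.2175 m or x of bisque_cup in the frame of mat_center above 0.2175 m or y of bisque_cup in the frame of mat_center below -0.22 m or y of bisque_cup in the frame of mat_center above 0.22 m) and x of prop in the frame of tray between -0.06 and 0.06 m and y of prop in the frame of tray between -0.05 and 0.05 m and z of prop in the frame of tray below 0.032 m and angle between prop's own y axis and vertical above 1.47 rad and value of joint lid below 0.02 rad), for 0.1 s.
2. selector pressed, turned to high and sprung back up (value of joint selector between 1.964 and 2.224 rad and value of joint selector_press below 0.0015 m), for 0.2 s.
At the end, for the whole second after the job is handed in: The selector is at high (within 0.13 rad) and up (within 1.5 mm); the lid is shut (within 0.02 rad); the prop lies flat at rest on the floor of the tray; both jars and the cup stand upright (within 0.1 rad), at rest and wholly off the heat mat (30 mm or more from its edge to their centres) (all of step 1 and all of step 2 and angle between each of blue_jar, brown_jar, bisque_cup's own z axis and vertical below 0.1 rad and linear speed of each of blue_jar, brown_jar, bisque_cup, prop below 0.02 m/s); the robot touches nothing.
It fails at once if the celadon green beaker moved more than 3 cm (distance of beaker from where it was at the start of the episode above 0.03 m).
It fails at once if the prop dropped into the tray: moving faster than 0.7 m/s (a fall of 25 mm) within 50 mm of the tray's bottom (linear speed of prop above 0.7 m/s and z of prop in the frame of tray below 0.05 m and x of prop in the frame of tray between -0.075 and 0.075 m and y of prop in the frame of tray between -0.11 and 0.11 m).
It fails at once if the selector forced round past its lock without being pressed down (value of joint selector_press below 0.005 m and (value of joint selector between 0.9 and 1.19 rad or value of joint selector between 1.6 and 1.89 rad)).
It fails at once if one of the jars or the cup tipped over (angle between any of blue_jar, brown_jar, bisque_cup's own z axis and vertical above 0.7 rad).
It also fails if it takes over 72 s, if anything falls off the work surface, if the arm or the gripper's body presses on something with over 40 N, if the wrist force passes 120 N, or if a joint passes its speed limit or range.

## Working session

There is one attempt and no reset: what is moved stays moved. The work goes in short steps, Python scripts to look and compute and a shell command to move; the robot and the scene stay as the last step left them, time stands still between calls to the robot, and variables do not carry over. Pictures are saved under pics/ and viewed, about 8 in all and at most 12, crops included, and the job is handed in when it is done.

```bash
mkdir -p pics
python3 - <<'E'
from station import manip, eyes
import cv2,numpy as np
s=manip.sense()
print({k:np.round(v,3).tolist() for k,v in s.items()}, manip.hold_point_z)
for n in("side","top"):
    d=eyes.snapshot(n); cv2.imwrite(f"pics/{n}0.png",d["frame"][:,:,::-1])
    print(n,d["vfov"],d["cx"],d["cy"],d["rvec"],d["tvec"])
E
```

```text
{'t': 0.0, 'q': [-1.491, 0.528, 1.434, -0.0, 1.181, -0.178], 'qd': [0.002, 0.002, 0.001, 0.0, 0.0, 0.002], 'tau': [0.002, -44.234, -17.803, -0.0, 0.008, 0.0], 'tcp_pos': [0.159, -0.604, 0.23], 'tool_rot': [-0.091, 0.702, -0.7, 0.091], 'force': [-0.206, 0.86, -0.485], 'ft_torque': [0.049, -0.026, -0.015], 'finger_gap': 0.999} 0.0187
side 46.125231439908895 257.5045756900734 192.41542153518498 [ 1.35982192 -2.18868523  0.93965475] [0.19081635 0.42474491 1.49911724]
top 56.99312255039477 256.5815131943805 195.0214830770559 [ 2.22495602 -1.98685522  0.20106533] [-0.0707193   0.5440943   1.39550037]
```

View pics/side0.png

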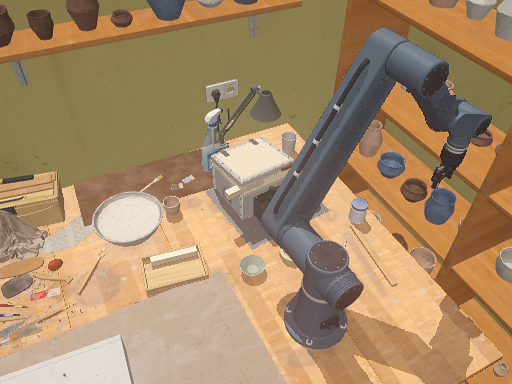

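View pics/top0.png

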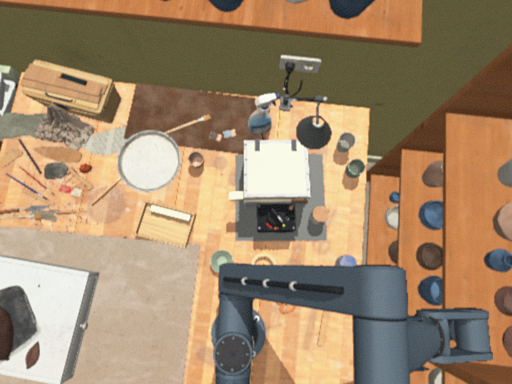

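The side view shows the kiln at about (250,180), the tray at (175,268), a green beaker at (253,266), and the blue jar at (358,210). In the top view the bisque cup is on the mat at (320,214), the prop sticks out at (237,195), the selector is on the dark box at (276,217), and something ring-like is at (262,260). I'll zoom in on both views.

Run:
```python
import cv2
t=cv2.imread("pics/top0.png")[130:275,185:375]; cv2.imwrite("pics/topz.png",cv2.resize(t,None,fx=4,fy=4,interpolation=cv2.INTER_CUBIC))
t=cv2.imread("pics/side0.png")[130:275,200:390]; cv2.imwrite("pics/sidez.png",cv2.resize(t,None,fx=4,fy=4,interpolation=cv2.INTER_CUBIC))
```

```text
(no output)
```

View pics/topz.png

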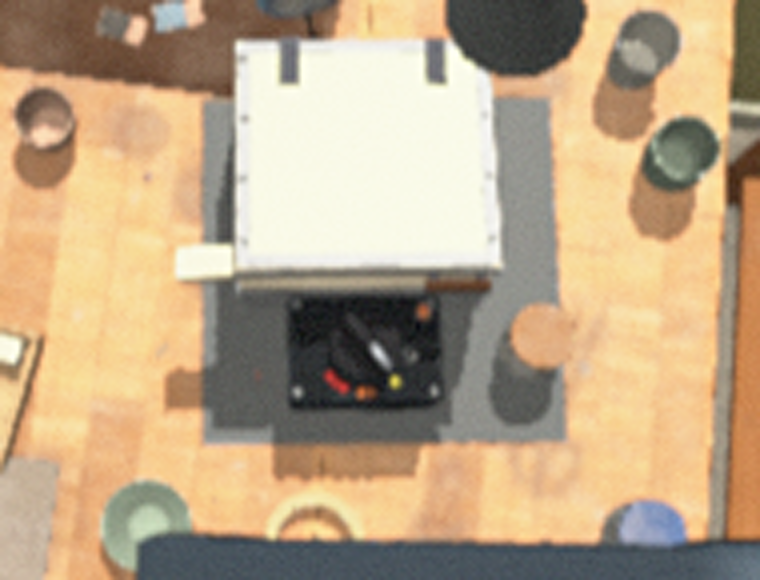

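View pics/sidez.png

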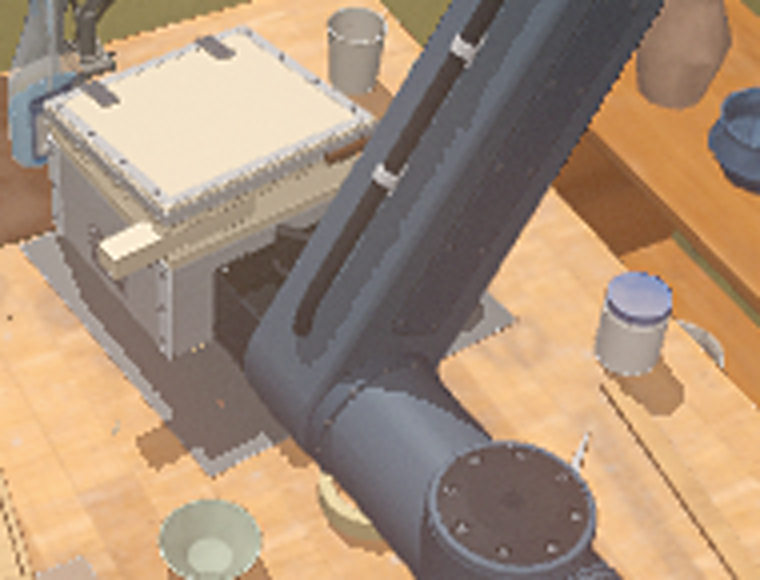

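The object on the mat is at crop (543,335). It is a filled brown disc, so probably the brown jar, to be confirmed once the arm moves. The open pinkish cup is at crop (45,118). The pointer faces the yellow dot at (395,381), and the red dots are at (337,381). Now I'll measure.

```bash
cat > h.py <<'E'
import numpy as np,cv2
from station import manip,eyes
from scipy.spatial.transform import Rotation as R
CAL={"side":(46.125231439908895,257.5045756900734,192.41542153518498,[1.35982192,-2.18868523,0.93965475],[0.19081635,0.42474491,1.49911724]),
"top":(56.99312255039477,256.5815131943805,195.0214830770559,[2.22495602,-1.98685522,0.20106533],[-0.0707193,0.5440943,1.39550037])}
def cam(n):
    v,cx,cy,r,t=CAL[n]; f=192/np.tan(np.radians(v/2))
    return np.array([[f,0,cx],[0,f,cy],[0,0,1.]]),np.array(r),np.array(t)
def ray(n,u,v):
    K,r,t=cam(n); M=cv2.Rodrigues(r)[0]
    return -M.T@t, M.T@np.linalg.inv(K)@[u,v,1.]
def onz(n,u,v,z):
    c,d=ray(n,u,v); return c+d*(z-c[2])/d[2]
def proj(n,P):
    K,r,t=cam(n); return cv2.projectPoints(np.float64(P).reshape(-1,1,3),r,t,K,None)[0].reshape(-1,2)
def tz(u,v,z): return onz("top",185+(u+.5)/4-.5,130+(v+.5)/4-.5,z)
def sz(u,v,z): return onz("side",200+(u+.5)/4-.5,130+(v+.5)/4-.5,z)
def snap(n,name=None):
    f=eyes.snapshot(n)["frame"]
    if name: cv2.imwrite(f"pics/{name}.png",f[:,:,::-1])
    return f
def rel(p,s=None):
    "world point -> shift in tool axes (cm) from the current tcp"
    s=s or manip.sense(); return R.from_quat(s["tool_rot"]).inv().apply(np.array(p)-s["tcp_pos"])*100
E
python3 - <<'E'
from h import *
np.set_printoptions(precision=4,suppress=True)
print("axes\n",R.from_quat(manip.sense()["tool_rot"]).as_matrix())
m=[tz(*p,0) for p in((205,98),(550,98),(565,442),(205,440))]
print("mat BL BR FR FL\n",np.array(m))
b=[tz(*p,.118) for p in((290,297),(440,297),(440,408),(290,408))]
print("box\n",np.array(b), np.mean(b,0))
print("dots",[tz(*p,.118)[:2] for p in((395,381),(365,392),(337,381))])
print("sel ends", tz(348,318,.15),tz(384,362,.15))
print("prop end TL,BL,TR,BR",[tz(*p,.178)[:2] for p in((178,247),(177,279),(236,247),(236,279))])
print("lid front corners",[tz(*p,.213)[:2] for p in((236,268),(498,268))])
print("jar",tz(543,335,.087),tz(543,335,.056), "diam", tz(510,335,.087)-tz(577,335,.087))
print("beaker",tz(146,526,.078),"blue",tz(647,535,.087),"cup",tz(45,118,.056),"ring",tz(313,530,.02), "dgreen",tz(680,150,.09))
E
```

```text
axes
 [[-0.967  -0.0002  0.2549]
 [-0.2549  0.002  -0.967 ]
 [-0.0003 -1.     -0.002 ]]
mat BL BR FR FL
 [[ 0.7309  0.1028  0.    ]
 [ 0.7732 -0.2713  0.    ]
 [ 0.4023 -0.3151  0.    ]
 [ 0.3622  0.0565  0.    ]]
box
 [[ 0.501  -0.0165  0.118 ]
 [ 0.5175 -0.1619  0.118 ]
 [ 0.4097 -0.1718  0.118 ]
 [ 0.3935 -0.0287  0.118 ]] [ 0.4554 -0.0947  0.118 ]
dots [array([ 0.4307, -0.1263]), array([ 0.4169, -0.0987]), array([ 0.4244, -0.0708])]
sel ends [ 0.4814 -0.0742  0.15  ] [ 0.4434 -0.1123  0.15  ]
prop end TL,BL,TR,BR [array([0.5258, 0.0921]), array([0.4954, 0.0891]), array([0.532, 0.038]), array([0.5016, 0.0343])]
lid front corners [array([0.5052, 0.0335]), array([ 0.532 , -0.2036])]
jar [ 0.4968 -0.2696  0.087 ] [ 0.5021 -0.2747  0.056 ] diam [-0.0075  0.066   0.    ]
beaker [0.2677 0.0979 0.078 ] blue [ 0.3137 -0.3842  0.087 ] cup [0.6724 0.261  0.056 ] ring [ 0.2833 -0.0647  0.02  ] dgreen [ 0.7015 -0.3929  0.09  ]
```

```bash
python3 -m jog '[[[-41.2,0,-23.7],0.14],[[-41.2,0,-23.7],0.14],[[-41.2,0,-23.7],0.14],[[-41.2,0,-23.7],0.14],[[-41.2,0,-23.7],0.14],[[-41.2,0,-23.7],0.14],[[-41.2,0,-23.7],0.14],[[-41.2,0,-23.7],0.14],[[-41.2,0,-23.7],0.14],[[-41.2,0,-23.7],0.14],[[-41.2,0,-23.7],0.14],[[-41.2,0,-23.7],0.14],[[-41.2,0,-23.7],0.14],[[-41.2,0,-23.7],0.14]]' 8.54 40
python3 - <<'E'
from h import *
a=snap("top","top1");b=snap("side","side1")
c=cv2.resize(a[130:275,150:375],None,fx=2.66,fy=2.66,interpolation=cv2.INTER_CUBIC);d=cv2.resize(b[130:290,130:380],None,fx=2.4,fy=2.4,interpolation=cv2.INTER_CUBIC)
c=c[:, :600];d=d[:213+0] if 0 else d
print(c.shape,d.shape)
cv2.imwrite("pics/s1z.png",cv2.resize(b[130:280,130:330],None,fx=4,fy=4,interpolation=cv2.INTER_CUBIC)[:,:,::-1])
print(tz(712,500,0),tz(725,260,0))
print("tcp px",proj("top",manip.sense()["tcp_pos"]),proj("side",manip.sense()["tcp_pos"]))
E
```

```text
t: 1.27
tcp_pos: [0.4976, -0.2691, 0.2309]
tool_rot: [-0.043, 0.706, -0.706, 0.042]
force: [-0.3, -0.5, -0.2]
finger_gap: 0.998
(386, 598, 3) (384, 600, 3)
[ 0.3600876 -0.4697802  0.       ] [ 0.61405886 -0.47021519  0.        ]
tcp px [[327.7393576  207.38458321]] [[312.65081444 157.70674767]]
```

View pics/s1z.png

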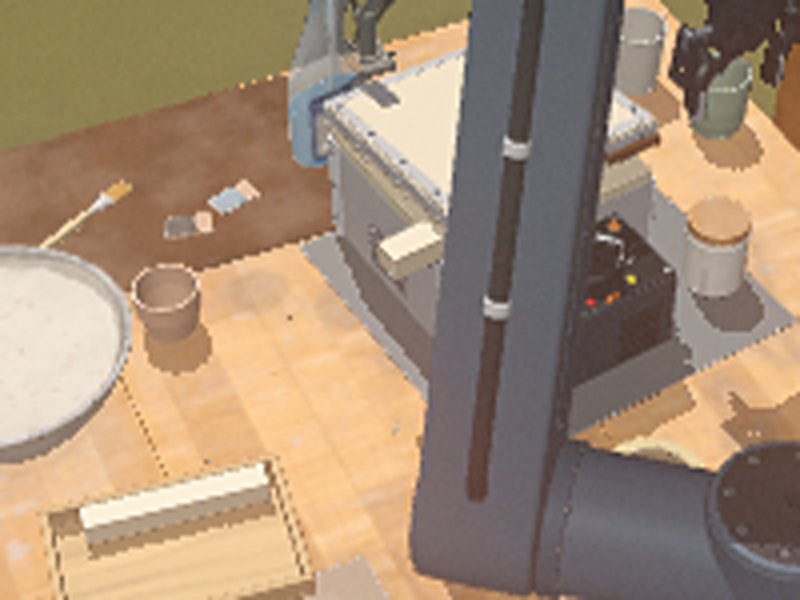

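The side view confirms the brown jar on the mat, lid centre at crop (718,220) and base at (717,285). The cup at (167,300), the tray with its spare post along the far wall, and the prop end at (410,248) are all visible.

Run:
```python
from h import *
np.set_printoptions(precision=4,suppress=True)
s1=lambda u,v,z: onz("side",130+(u+.5)/4-.5,130+(v+.5)/4-.5,z)
print("jar",s1(718,221,.087))
print("prop end top corners (near end)",s1(440,222,.178),s1(379,246,.178),s1(394,280,.15))
print("selector ",s1(612,242,.15), "dots",s1(632,280,.118),s1(590,302,.118))
print("tray tops: backR,frontR,backL",s1(272,458,.03),s1(314,580,.03),s1(46,514,.03))
a=cv2.imread("pics/top0.png"); c=cv2.resize(a[185:265,110:250],None,fx=5,fy=5,interpolation=cv2.INTER_CUBIC); cv2.imwrite("pics/tray0.png",c)
```

```text
jar [ 0.4964 -0.2708  0.087 ]
prop end top corners (near end) [0.53  0.026 0.178] [0.525 0.091 0.178] [0.504 0.086 0.15 ]
selector  [ 0.4603 -0.1229  0.15  ] dots [ 0.4341 -0.1324  0.118 ] [ 0.4257 -0.0818  0.118 ]
tray tops: backR,frontR,backL [0.4497 0.2385 0.03  ] [0.3047 0.2555 0.03  ] [0.478  0.4459 0.03  ]
```

View pics/tray0.png

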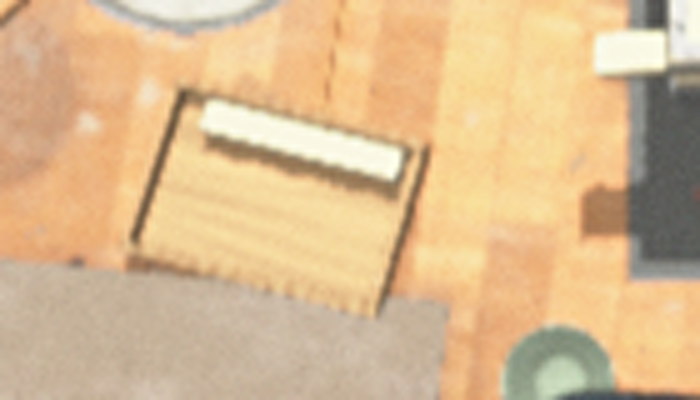

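The tray's outer corners in this crop: BL (182,90), BR (428,147), FR (379,315), FL (132,245). Next I'll grasp the jar and work out the tray pose.

```bash
python3 -m jog '[[[0.1,10,0.1],0],[[0.1,10,0.1],0],[[0.1,10,0.1],0],[[0.1,13,0.1],0],[[0.1,16,0.1],0],[[0.1,19.3,0.1],0],[[0.1,19.3,0.1],0],[[0.1,19.3,0.1],0]]' 8.54 40
python3 -m jog '[[[0,0,0],0],[[0,0,0],0],[[0,0,0],0],[[0,0,0],0],[[0,0,0],0],[[0,0,0],0],[[0,0,0],0]]' 5.5 40
python3 - <<'E'
from h import *
np.set_printoptions(precision=4,suppress=True)
p=[onz("top",110+(u+.5)/5-.5,185+(v+.5)/5-.5,.03) for u,v in((182,90),(428,147),(379,315),(132,245))]
print(np.array(p),np.mean(p,0))
x=(p[0]+p[1]-p[2]-p[3])[:2]; y=(p[0]+p[3]-p[1]-p[2])[:2]; print("yaw",np.arctan2(x[1],x[0]),np.arctan2(-y[0],y[1]),np.linalg.norm(x)/2,np.linalg.norm(y)/2)
E
```

```text
t: 2.03
tcp_pos: [0.4944, -0.2716, 0.0369]
tool_rot: [-0.042, 0.707, -0.705, 0.039]
force: [0.4, -0.5, 0.9]
finger_gap: 1.004
t: 2.62
tcp_pos: [0.4975, -0.2725, 0.041]
tool_rot: [0.041, -0.705, 0.707, -0.043]
force: [-3.2, -1.5, 8.9]
finger_gap: 0.754
[[0.47   0.445  0.03  ]
 [0.4457 0.2346 0.03  ]
 [0.3052 0.2537 0.03  ]
 [0.3384 0.463  0.03  ]] [0.3898 0.3491 0.03  ]
yaw -0.13587028944223462 -0.13641536303464702 0.13733387314047465 0.21178025476227202
```

```bash
python3 -m jog '[[[0,-2,0],0],[[0,-4,0],0],[[0,-4,3],0],[[0,-4,6],0],[[0,-4,9],0],[[0,-4,11],0],[[0,-4,11],0],[[0,-4,11],0]]'
python3 - <<'E'
from h import *
a=snap("top","top2");b=snap("side","side2")
t=a[150:290,240:400]; s=b[130:270,260:420]
cv2.imwrite("pics/j2.png",cv2.resize(np.hstack([t,s]),None,fx=2.4,fy=2.4,interpolation=cv2.INTER_CUBIC)[:,:,::-1])
E
```

```text
t: 3.28
tcp_pos: [0.5094, -0.3817, 0.079]
tool_rot: [0.041, -0.706, 0.706, -0.041]
force: [-0.0, 1.6, -2.2]
finger_gap: 0.75
```

View pics/j2.png

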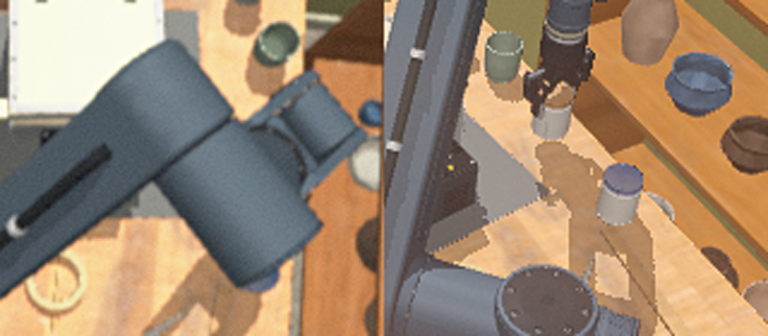

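The jar hangs upright in the gripper, lifted and past the right edge of the mat. I'll set it down.

```bash
python3 -m jog '[[[0,2,0],0],[[0,3,0],0],[[0,3.4,0],0],[[0,3.7,0],0],[[0,3.8,0],0],[[0,3.8,0],0],[[0,3.8,0],0]]'
```

```text
t: 3.97
tcp_pos: [0.5085, -0.3785, 0.0411]
tool_rot: [-0.043, 0.707, -0.705, 0.041]
force: [-3.9, 4.2, 5.4]
finger_gap: 0.748
```

```bash
python3 -m jog '[[[0,0,0],0],[[0,0,0],0],[[0,0,0],0],[[0,0,0],0],[[0,0,0],0],[[0,-1,0],0],[[0,-4,0],0],[[0,-8,0],0],[[0,-12,0],0],[[0,-16,0],0],[[0,-20,0],0],[[0,-24,0],0],[[0,-26,0],0],[[0,-26,0],0]]' 8.54
python3 - <<'E'
from h import *
np.set_printoptions(precision=4,suppress=True)
s=manip.sense()
ex=np.array([.9933,.1152,0]);ey=np.array([-.1152,.9933,0]);O=np.array([.6313,-.0742,0])
for z in(.30,.149): print("prop grasp",O-.101*ex+.163*ey+[0,0,z],rel(O-.101*ex+.163*ey+[0,0,z],s))
print(s["q"])
E
```

```text
t: 5.13
tcp_pos: [0.5117, -0.3828, 0.3083]
tool_rot: [0.038, -0.702, 0.71, -0.045]
force: [-0.8, -0.7, -0.2]
finger_gap: 0.999
prop grasp [0.5122 0.0761 0.3   ] [ -5.4443   0.347  -45.5646]
prop grasp [0.5122 0.0761 0.149 ] [ -5.3147  15.4454 -45.739 ]
[-0.8169  0.4693  1.3127  0.      1.3452  0.636 ]
```

```bash
python3 -m jog '[[[-5.6,0,-45.3],-1.57],[[-5.6,0,-45.3],-1.57],[[-5.6,0,-45.3],-1.57],[[-5.6,0,-45.3],-1.57],[[-5.6,0,-45.3],-1.57],[[-5.6,0,-45.3],-1.57],[[-5.6,0,-45.3],-1.57],[[-5.6,0,-45.3],-1.57],[[-5.6,0,-45.3],-1.57],[[-5.6,0,-45.3],-1.57],[[-5.6,0,-45.3],-1.57],[[-5.6,0,-45.3],-1.57],[[-5.6,0,-45.3],-1.57],[[-5.6,0,-45.3],-1.57],[[-5.6,0,-45.3],-1.57],[[-5.6,0,-45.3],-1.57],[[-5.6,0,-45.3],-1.57]]' 6
python3 - <<'E'
from h import *
for i in range(4):
    s=manip.sense(); print(np.round(s["tcp_pos"],4),np.round(R.from_quat(s["tool_rot"]).as_matrix()[:2,2],3),np.round(s["q"],3))
    f=snap("side" if i else "top",f"x3_{i}")
t=cv2.imread("pics/x3_0.png")[130:270,150:375];s=cv2.imread("pics/x3_3.png")[110:250,190:415]
cv2.imwrite("pics/x3.png",cv2.resize(np.vstack([t,s]),None,fx=2.1,fy=2.1,interpolation=cv2.INTER_CUBIC))
E
```

```text
t: 6.55
tcp_pos: [0.5117, 0.0754, 0.3002]
tool_rot: [0.528, -0.471, 0.47, -0.528]
force: [-0.9, -0.2, -0.4]
finger_gap: 0.705
[0.5117 0.0754 0.3002] [0.993 0.114] [-0.07   0.301  1.611 -0.     1.229 -0.185]
[0.5117 0.0754 0.3002] [0.993 0.115] [-0.07   0.301  1.611  0.     1.229 -0.185]
[0.5118 0.0754 0.3003] [0.993 0.115] [-0.07   0.301  1.611  0.     1.229 -0.185]
[0.5118 0.0755 0.3003] [0.993 0.115] [-0.07   0.301  1.611  0.     1.229 -0.185]
```

```bash
python3 -m jog '[[[0,4,0],0],[[0,8,0],0],[[0,11,0],0],[[0,13,0],0],[[0,14.5,0],0],[[0,15.3,0],0],[[0,15.3,0],0],[[0,15.3,0],0]]' 6 70
python3 -m jog '[[[0,0,0],0],[[0,0,0],0],[[0,0,0],0],[[0,0,0],0],[[0,0,0],0],[[0,0,0],0],[[0,0,0],0]]' 1.5 70
python3 - <<'E'
from h import *
a=snap("top","top4");b=snap("side","side4")
cv2.imwrite("pics/x4.png",cv2.resize(np.hstack([a[140:240,200:340],b[120:220,190:330]]),None,fx=2.8,fy=2.8,interpolation=cv2.INTER_CUBIC)[:,:,::-1])
E
```

```text
t: 7.42
tcp_pos: [0.5122, 0.0758, 0.1475]
tool_rot: [-0.528, 0.47, -0.47, 0.528]
force: [1.5, -0.3, 0.5]
finger_gap: 0.7
t: 8.0
tcp_pos: [0.5133, 0.076, 0.1488]
tool_rot: [-0.527, 0.469, -0.471, 0.529]
force: [0.4, -0.1, 6.4]
finger_gap: 0.344
```

View pics/x4.png

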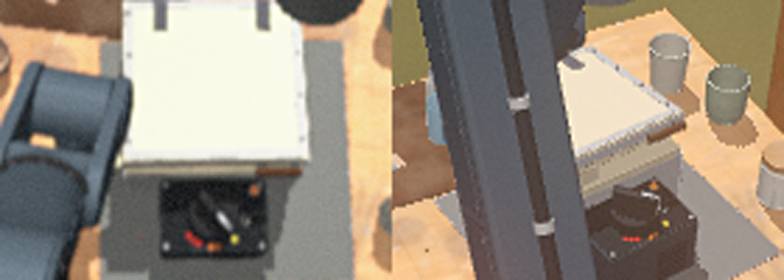

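Gripper opening 29 mm, so the prop is held. The lid is still up and nothing else has been touched. I'll draw the prop out to the left.

```bash
python3 -m jog '[[[-1,0,0],0],[[-2.5,0,0],0],[[-4,0,0],0],[[-5.5,0,0],0],[[-7,0,0],0],[[-8.5,0,0],0],[[-10,0,0],0],[[-11.5,0,0],0],[[-13,0,0],0],[[-14.5,0,0],0],[[-15,0,0],0],[[-15,0,0],0]]'
python3 - <<'E'
from h import *
a=snap("top","top5");b=snap("side","side5")
cv2.imwrite("pics/x5.png",cv2.resize(np.hstack([a[140:240,150:310],b[120:220,150:310]]),None,fx=2.5,fy=2.5,interpolation=cv2.INTER_CUBIC)[:,:,::-1])
E
```

```text
t: 9.1
tcp_pos: [0.4935, 0.2258, 0.1471]
tool_rot: [0.529, -0.47, 0.469, -0.529]
force: [0.1, -0.1, -1.4]
finger_gap: 0.339
```

View pics/x5.png

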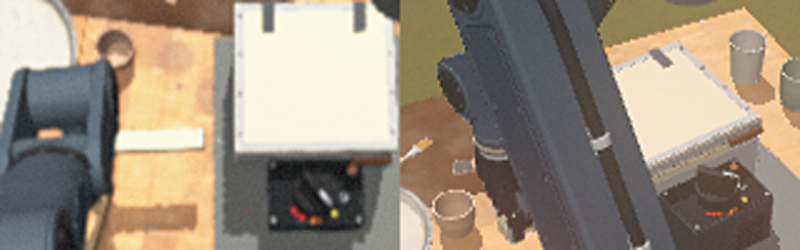

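The prop is out and level in the gripper, inner end at about crop (203,139), and the lid is sinking. I'll carry it to hover over the tray.

```bash
python3 -m jog '[[[0,-2,0],0.05],[[-3,-3,-1],0.1],[[-6.5,-3,-2.5],0.15],[[-10,-3,-4],0.2],[[-13.5,-3,-5.5],0.25],[[-16.5,-3,-7],0.25],[[-19,-1,-8],0.25],[[-20.2,1,-8.7],0.25],[[-20.2,4,-8.7],0.25],[[-20.2,6,-8.7],0.25],[[-20.2,7,-8.7],0.25],[[-20.2,7,-8.7],0.25],[[-20.2,7,-8.7],0.25],[[-20.2,7,-8.7],0.25]]'
python3 - <<'E'
from h import *
np.set_printoptions(precision=4,suppress=True)
a=snap("top","top6");b=snap("side","side6")
s=manip.sense();print(s["tcp_pos"],R.from_quat(s["tool_rot"]).as_matrix()[:2,2],s["force"])
p=onz("top",150+203.5/2.5-.5,140+139.5/2.5-.5,.178);print("inner end earlier",p, p[:2]-[.4945,.2255])
cv2.imwrite("pics/x6.png",cv2.resize(np.hstack([a[170:270,110:250],b[200:300,120:260]]),None,fx=2.8,fy=2.8,interpolation=cv2.INTER_CUBIC)[:,:,::-1])
E
```

```text
t: 10.37
tcp_pos: [0.3856, 0.4156, 0.0785]
tool_rot: [0.465, -0.532, 0.532, -0.466]
force: [0.4, -0.3, -1.6]
finger_gap: 0.339
[0.3855 0.4158 0.0788] [ 0.9911 -0.1332] [ 0.3173  0.0902 -1.989 ]
inner end earlier [0.5116 0.0836 0.178 ] [ 0.0171 -0.1419]
```

View pics/x6.png

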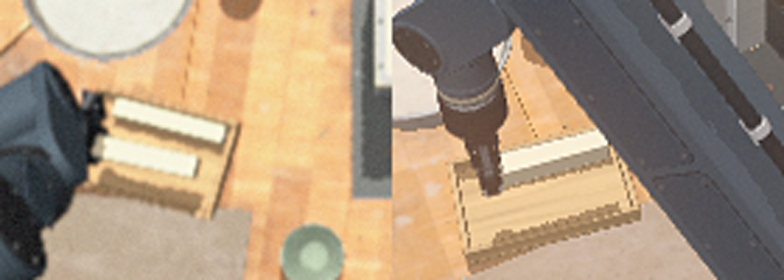

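The held prop at crop (95–200, 140–178) is parallel to the spare post, over the free floor, and level. I'll lower it slowly.

```bash
python3 -m jog '[[[0,2,0],0],[[0,3.5,0],0],[[0,4.5,0],0],[[0,5.2,0],0],[[0,5.8,0],0],[[0,6.1,0],0],[[0,6.3,0],0],[[0,6.3,0],0],[[0,6.3,0],0]]'; python3 -m jog '[[[0,0.2,0],0],[[0,0.3,0],0],[[0,0.3,0],0]]'
```

```text
t: 11.22
tcp_pos: [0.3845, 0.4156, 0.0147]
tool_rot: [0.465, -0.532, 0.532, -0.466]
force: [-0.4, -0.3, -2.1]
finger_gap: 0.344
t: 11.47
tcp_pos: [0.3842, 0.4154, 0.0113]
tool_rot: [-0.466, 0.532, -0.532, 0.466]
force: [-1.0, -0.8, -2.1]
finger_gap: 0.342
```

```bash
python3 -m jog '[[[0,0.15,0],0],[[0,0.3,0],0],[[0,0.3,0],0]]'
```

```text
t: 11.72
tcp_pos: [0.3841, 0.4153, 0.0081]
tool_rot: [-0.466, 0.532, -0.532, 0.466]
force: [-0.5, 0.8, -1.3]
finger_gap: 0.343
```

```bash
python3 -m jog '[[[0,0,0],0],[[0,0,0],0],[[0,0,0],0],[[0,0,0],0],[[0,0,0],0],[[0,-1,0],0],[[0,-3,0],0],[[0,-7,0],0],[[0,-11,0],0],[[0,-15,0],0],[[0,-19,0],0],[[0,-23,0],0],[[0,-25,0],0],[[0,-25,0],0]]' 5
python3 - <<'E'
from h import *
np.set_printoptions(precision=4,suppress=True)
a=snap("top","top7");b=snap("side","side7")
s=manip.sense();print(s["tcp_pos"],s["q"])
A=a[170:270,110:250];B=a[140:240,220:360]
cv2.imwrite("pics/x7.png",cv2.resize(np.vstack([np.hstack([A,B]),np.hstack([b[200:300,120:260],b[130:230,200:340]])]),None,fx=2.8,fy=2.8,interpolation=cv2.INTER_CUBIC)[:,:,::-1])
E
```

```text
t: 12.88
tcp_pos: [0.3867, 0.4174, 0.2653]
tool_rot: [0.461, -0.532, 0.532, -0.47]
force: [0.1, -0.4, 0.3]
finger_gap: 0.585
[0.3842 0.4154 0.2597] [ 0.627   0.414   1.552  -0.      1.1732  0.7599]
```

View pics/x7.png

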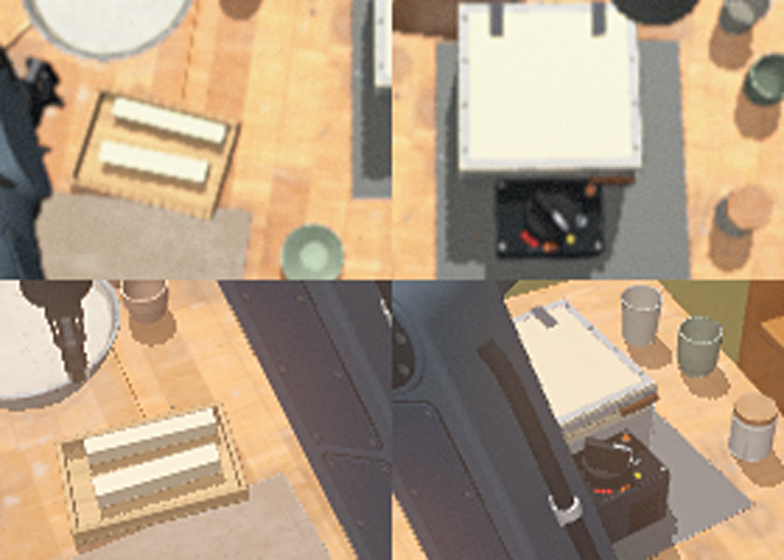

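The prop lies flat in the tray parallel to the spare, the lid is down flush, and the brown jar stands upright off the mat. Now I'll measure the selector from the dots (yellow at (570,240), red at (530,238)) and the white pointer line at (582,220).

```bash
cat > sel.py <<'E'
from h import *
import sys
np.set_printoptions(precision=4,suppress=True)
O=np.array([.6313,-.0742]);ex=np.array([.9933,.1152]);ey=np.array([-.1152,.9933])
def run(tag):
    for n in("top","side"):
        f=cv2.imread(f"pics/{n}{tag}.png"); h=cv2.cvtColor(f,cv2.COLOR_BGR2HSV)
        q=[np.r_[O+x*ex+y*ey,.118] for x,y in((-.222,.075),(-.118,.075),(-.118,-.075),(-.222,-.075))]
        q=q+[p+[0,0,.045] for p in q]
        m=np.zeros(f.shape[:2],np.uint8); cv2.fillConvexPoly(m,cv2.convexHull(np.int32(proj(n,q))),255)
        for c,lo,hi in(("red",(0,140,110),(7,255,255)),("orange",(8,140,110),(19,255,255)),("yellow",(20,120,110),(34,255,255)),("white",(0,0,120),(179,60,255))):
            k=cv2.inRange(h,lo,hi)&m
            N,L,st,ce=cv2.connectedComponentsWithStats(k)
            for i in range(1,N):
                if st[i,4]>=2:
                    p=onz(n,*ce[i],.118)[:2]-O; z=.16 if c=="white" else .118; p=onz(n,*ce[i],z)[:2]
                    ys,xs=np.where(L==i); pts=np.array([onz(n,x,y,z)[:2] for x,y in zip(xs,ys)])
                    e="" if len(pts)<4 else np.linalg.svd(pts-pts.mean(0))[2][0]
                    print(n,c,st[i,4],ce[i],"world",p,"kiln",[round(float((p-O)@ex),4),round(float((p-O)@ey),4)],"dir",e)
run(sys.argv[1])
E
python3 sel.py 7
```

```text
top red 16 [268.4375 224.9375] world [ 0.424  -0.0691] kiln [-0.2053, 0.0289] dir [-0.5243 -0.8515]
top orange 4 [290.5 207.5] world [ 0.5014 -0.1473] kiln [-0.1375, -0.0576] dir [-0.9322  0.362 ]
top orange 9 [275.4444 227.6667] world [ 0.4165 -0.0971] kiln [-0.216, 0.002] dir [ 0.2232 -0.9748]
top yellow 7 [283.2857 225.    ] world [ 0.4302 -0.126 ] kiln [-0.2057, -0.0283] dir [-0.9999 -0.0112]
top white 58 [272.9655 200.2931] world [ 0.514  -0.0755] kiln [-0.1167, 0.0123] dir [ 0.1287 -0.9917]
top white 13 [279.3846 218.    ] world [ 0.4494 -0.1064] kiln [-0.1843, -0.011] dir [-0.7711 -0.6367]
top white 3 [287.6667 218.6667] world [ 0.4504 -0.1375] kiln [-0.1869, -0.042] dir 
top white 2 [259.  227.5] world [ 0.4054 -0.0344] kiln [-0.2198, 0.0656] dir 
top white 2 [293.  227.5] world [ 0.4196 -0.1604] kiln [-0.2202, -0.0612] dir 
side red 10 [275.  204.7] world [ 0.4312 -0.0756] kiln [-0.1989, 0.0217] dir [0.4297 0.903 ]
side orange 5 [282.8 185.6] world [ 0.5113 -0.1539] kiln [-0.1284, -0.0653] dir [-0.9247 -0.3806]
side orange 6 [283.     203.8333] world [ 0.422  -0.1053] kiln [-0.2115, -0.0068] dir [-0.4178  0.9085]
side yellow 5 [287.2 199.4] world [ 0.4359 -0.1315] kiln [-0.2007, -0.0344] dir [-0.9014 -0.433 ]
side white 46 [270.6957 180.087 ] world [ 0.521  -0.1028] kiln [-0.1129, -0.0157] dir [-0.1538  0.9881]
side white 211 [284.9194 186.0521] world [ 0.4674 -0.1362] kiln [-0.1699, -0.0427] dir [-0.642  -0.7667]
side white 11 [282.0909 189.4545] world [ 0.4556 -0.1173] kiln [-0.1795, -0.0226] dir [-0.7897 -0.6135]
side white 6 [286.3333 194.1667] world [ 0.4261 -0.1193] kiln [-0.209, -0.0211] dir [-0.8825 -0.4704]
side white 17 [265.5882 210.4118] world [ 0.3852 -0.01  ] kiln [-0.2371, 0.0922] dir [-0.9489  0.3155]
```

Run:
```python
from h import *
np.set_printoptions(precision=4,suppress=True)
O=np.array([.6313,-.0742]);ex=np.array([.9933,.1152]);ey=np.array([-.1152,.9933])
def tri(a,b):
    P=[]
    for n in("top","side"):
        K,r,t=cam(n);P.append(K@np.c_[cv2.Rodrigues(r)[0],t])
    X=cv2.triangulatePoints(P[0],P[1],np.float64(a).reshape(2,1),np.float64(b).reshape(2,1))[:,0];return X[:3]/X[3]
for k,a,b in(("yellow",(283.29,225),(287.2,199.4)),("orange",(275.44,227.67),(283,203.83)),("red",(268.44,224.94),(275,204.7)),("lamp",(290.5,207.5),(282.8,185.6)),("line",(279.38,218),(282.09,189.45))):
    X=tri(a,b);print(k,X,"kiln",(X[:2]-O)@ex,(X[:2]-O)@ey, proj("top",X)-a)
```

```text
yellow [ 0.4286 -0.1262  0.127 ] kiln -0.20733709033742204 -0.028281068469137253 [[0.1654 0.1395]]
orange [ 0.414  -0.0985  0.1286] kiln -0.21866195644847922 0.0008540261719420125 [[0.4662 0.395 ]]
red [ 0.4222 -0.0696  0.1291] kiln -0.20719952028895985 0.028645197226657922 [[0.1612 0.1363]]
lamp [ 0.499  -0.1462  0.1316] kiln -0.13974993302467015 -0.05629716447201146 [[0.0019 0.0016]]
line [ 0.4457 -0.1086  0.1726] kiln -0.1883565637599613 -0.012784334289257248 [[0.7118 0.6051]]
```

```bash
python3 -m jog '[[[49.4,0,14.5],0.622],[[49.4,0,14.5],0.622],[[49.4,0,14.5],0.622],[[49.4,0,14.5],0.622],[[49.4,0,14.5],0.622],[[49.4,0,14.5],0.622],[[49.4,0,14.5],0.622],[[49.4,0,14.5],0.622],[[49.4,0,14.5],0.622],[[49.4,0,14.5],0.622],[[49.4,0,14.5],0.622],[[49.4,0,14.5],0.622],[[49.4,0,14.5],0.622],[[49.4,0,14.5],0.622],[[49.4,3,14.5],0.622],[[49.4,5,14.5],0.622],[[49.4,5,14.5],0.622],[[49.4,5,14.5],0.622]]' 4 40
python3 - <<'E'
from h import *
np.set_printoptions(precision=4,suppress=True)
b=snap("side","side8")
s=manip.sense();print(s["tcp_pos"],s["q"],s["force"],R.from_quat(s["tool_rot"]).as_matrix()[:2,2]); print(rel([.4614,-.0939,.21],s))
E
```

```text
t: 14.48
tcp_pos: [0.4606, -0.0917, 0.2067]
tool_rot: [-0.282, 0.651, -0.647, 0.279]
force: [0.2, 1.0, 0.0]
finger_gap: 0.468
[ 0.4618 -0.0923  0.2079] [-0.4353  0.3577  1.8329  0.0003  0.9535  0.3184] [-0.4101 -0.6518 -0.5882] [ 0.729  -0.6845]
[ 0.1453 -0.212   0.0775]
```

```bash
python3 -m jog '[[[0.1,2,0.1],0],[[0.1,4,0.1],0],[[0.1,5,0.1],0],[[0.1,5.8,0.1],0],[[0.1,6.2,0.1],0],[[0.1,6.2,0.1],0],[[0.1,6.2,0.1],0]]' 3.2 30; python3 -m jog '[[[0,0.2,0],0],[[0,0.4,0],0],[[0,0.6,0],0],[[0,0.6,0],0],[[0,0.6,0],0]]'
```

```text
t: 15.12
tcp_pos: [0.4631, -0.0949, 0.147]
tool_rot: [0.28, -0.649, 0.649, -0.281]
force: [0.2, -0.3, 0.6]
finger_gap: 0.377
t: 15.53
tcp_pos: [0.4625, -0.0949, 0.1403]
tool_rot: [-0.28, 0.649, -0.649, 0.28]
force: [-0.3, -0.3, 0.5]
finger_gap: 0.374
```

```bash
python3 -m jog '[[[0,0,0],0],[[0,0,0],0],[[0,0,0],0],[[0,0,0],0],[[0,0,0],0],[[0,0,0],0]]' 0.8 30; python3 -m jog '[[[0,0.2,0],0],[[0,0.4,0],0],[[0,0.4,0],0],[[0,0.4,0],0]]'
```

```text
t: 16.03
tcp_pos: [0.4625, -0.0949, 0.1404]
tool_rot: [0.28, -0.649, 0.649, -0.281]
force: [-0.8, 0.4, 2.2]
finger_gap: 0.155
t: 16.37
tcp_pos: [0.4626, -0.0949, 0.1364]
tool_rot: [0.28, -0.649, 0.649, -0.281]
force: [-0.6, 0.7, 5.8]
finger_gap: 0.159
```

```bash
python3 -m jog '[[[0,0.2,0],0],[[0,0.4,0],0],[[0,0.6,0],0],[[0,0.7,0],0],[[0,0.7,0],0],[[0,0.7,0],0]]'
```

```text
t: 16.87
tcp_pos: [0.4626, -0.0949, 0.13]
tool_rot: [0.28, -0.649, 0.649, -0.281]
force: [-2.3, 0.9, 10.9]
finger_gap: 0.154
```

```bash
python3 -m jog '[[[0,0.15,0],0],[[0,0.3,0],0],[[0,0.3,0],0],[[0,0.3,0],0]]'
```

```text
t: 17.2
tcp_pos: [0.4627, -0.0949, 0.1291]
tool_rot: [0.28, -0.649, 0.65, -0.281]
force: [-5.7, 3.1, 29.7]
finger_gap: 0.154
```

Fully down against the stop. I'll turn clockwise 1.40 rad while holding it pressed.

```bash
python3 -m jog '[[[0,-0.1,0],0.1],[[0,-0.1,0],0.2],[[0,-0.1,0],0.3],[[0,-0.1,0],0.4],[[0,-0.1,0],0.5],[[0,-0.1,0],0.6],[[0,-0.1,0],0.7],[[0,-0.1,0],0.8],[[0,-0.1,0],0.9],[[0,-0.1,0],1.0],[[0,-0.1,0],1.1],[[0,-0.1,0],1.2],[[0,-0.1,0],1.3],[[0,-0.1,0],1.4],[[0,-0.1,0],1.4],[[0,-0.1,0],1.4],[[0,-0.1,0],1.4]]'
python3 - <<'E'
from h import *
s=manip.sense(); z=R.from_quat(s["tool_rot"]).as_matrix()[:2,2]; print("jaw kiln angle",np.arctan2(z[1],z[0])-.1155, "bar vs +/-x", s["ft_torque"],s["q"][5])
E
```

```text
t: 18.62
tcp_pos: [0.463, -0.0976, 0.1293]
tool_rot: [-0.204, -0.676, 0.679, 0.202]
force: [-6.1, -8.0, 19.3]
finger_gap: 0.158
jaw kiln angle -2.268192106773027 bar vs +/-x [-1.23910372  1.1767656   0.00957018] 1.715448549880273
```

```bash
python3 -m jog '[[[0,-0.3,0],0],[[0,-0.6,0],0],[[0,-0.9,0],0],[[0,-1.1,0],0],[[0,-1.1,0],0],[[0,-1.1,0],0]]'; python3 -m jog '[[[0,0,0],0],[[0,0,0],0],[[0,0,0],0],[[0,0,0],0]]' 3.5
```

```text
t: 19.12
tcp_pos: [0.463, -0.0976, 0.1388]
tool_rot: [-0.204, -0.676, 0.679, 0.202]
force: [-2.6, -8.2, 3.8]
finger_gap: 0.154
t: 19.45
tcp_pos: [0.4623, -0.0945, 0.138]
tool_rot: [0.203, 0.677, -0.677, -0.204]
force: [-0.3, 0.7, 0.8]
finger_gap: 0.412
```

```bash
python3 -m jog '[[[0,-1,0],0],[[0,-3,0],0],[[0,-6,0],0],[[0,-10,0],0],[[0,-13,0],0],[[0,-13,20],0],[[0,-13,20],0],[[0,-13,20],0],[[0,-13,20],0],[[0,-13,20],0],[[0,-13,20],0],[[0,-13,20],0]]'
python3 - <<'E'
from h import *
a=snap("top","top9");b=snap("side","side9"); print(manip.sense()["tcp_pos"])
E
python3 sel.py 9 | grep -E "red|yellow|white"
python3 - <<'E'
import cv2,numpy as np
a=cv2.imread("pics/top9.png");b=cv2.imread("pics/side9.png")
f=lambda c,k:cv2.resize(c,None,fx=k,fy=k,interpolation=cv2.INTER_CUBIC)
r1=np.hstack([f(a[195:240,235:300],6)[:270],f(b[170:215,235:300],6)[:270]])
r2=np.hstack([f(a[120:290,110:380],390/270),f(b[120:290,120:390],390/270)])
cv2.imwrite("pics/x9.png",np.vstack([r1,r2]))
E
```

```text
t: 20.45
tcp_pos: [0.3514, -0.2627, 0.2681]
tool_rot: [0.205, 0.677, -0.676, -0.205]
force: [-0.3, 0.9, -0.8]
finger_gap: 0.409
[ 0.35224791 -0.26080648  0.26801296]
top red 13 [268.1538 224.6923] world [ 0.4248 -0.068 ] kiln [-0.2044, 0.03] dir [-0.5357 -0.8444]
top yellow 7 [283.2857 225.    ] world [ 0.4302 -0.126 ] kiln [-0.2057, -0.0283] dir [-0.9999 -0.0112]
top white 65 [273.0462 200.3692] world [ 0.5137 -0.0758] kiln [-0.117, 0.012] dir [ 0.1278 -0.9918]
top white 16 [273.  218.5] world [ 0.4449 -0.0828] kiln [-0.1862, 0.013] dir [-0.8709  0.4915]
top white 5 [287.2 218.4] world [ 0.4512 -0.1356] kiln [-0.1859, -0.0403] dir [0.2062 0.9785]
top white 2 [259.  227.5] world [ 0.4054 -0.0344] kiln [-0.2198, 0.0656] dir 
top white 2 [293.  227.5] world [ 0.4196 -0.1604] kiln [-0.2202, -0.0612] dir 
side yellow 5 [287.2 199.4] world [ 0.4359 -0.1315] kiln [-0.2007, -0.0344] dir [-0.9014 -0.433 ]
side white 104 [292.8269 187.4038] world [ 0.4477 -0.1599] kiln [-0.1923, -0.0639] dir [-0.9997  0.023 ]
side white 6 [286.3333 194.1667] world [ 0.4261 -0.1193] kiln [-0.209, -0.0211] dir [-0.8825 -0.4704]
```

View pics/x9.png

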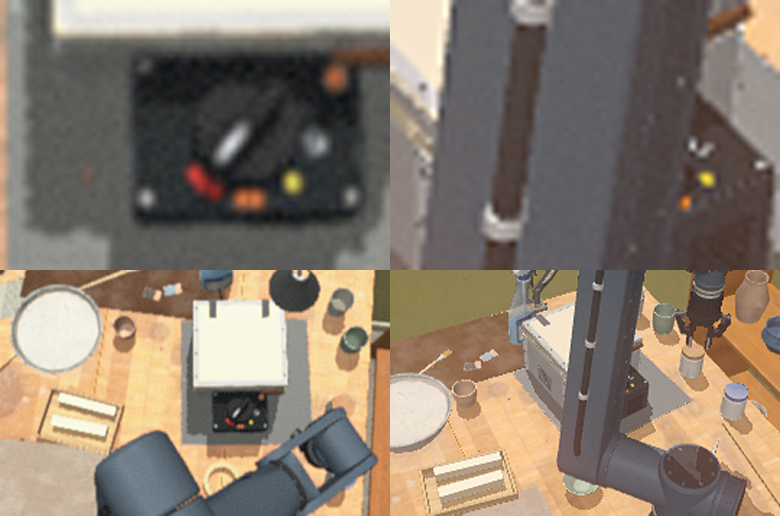

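The pointer now points at the red dots at (205,180), and the lid, prop and jars look right. This is my 12th and last view. The arm hides the knob from the side, so I'll move it away and check numerically that the knob is back up.

```bash
python3 -m jog '[[[4.2,0,-28.3],-0.6],[[4.2,0,-28.3],-0.6],[[4.2,0,-28.3],-0.6],[[4.2,0,-28.3],-0.6],[[4.2,0,-28.3],-0.6],[[4.2,0,-28.3],-0.6],[[4.2,0,-28.3],-0.8],[[34,0,-57.7],-1.2],[[34,0,-57.7],-1.2],[[34,0,-57.7],-1.2],[[34,0,-57.7],-1.2],[[34,0,-57.7],-1.2],[[34,0,-57.7],-1.2],[[34,0,-57.7],-1.2],[[34,0,-57.7],-1.2],[[34,0,-57.7],-1.2],[[34,0,-57.7],-1.2],[[34,0,-57.7],-1.2],[[34,0,-57.7],-1.2],[[34,0,-57.7],-1.2]]'
python3 - <<'E'
from h import *
snap("top","topA");snap("side","sideA"); s=manip.sense(); print(s["tcp_pos"],s["q"],s["qd"])
for n in("top","side"):
    print(n,"pre-jar/lid diff", [round(float(np.abs(cv2.imread(f"pics/{n}A.png").astype(float)-cv2.imread(f"pics/{n}7.png"))[r].mean()),2) for r in((slice(130,200),slice(240,320)),(slice(200,260),slice(130,205)))])
# brown jar lid position from top
f=cv2.imread("pics/topA.png");h=cv2.cvtColor(f,cv2.COLOR_BGR2HSV)
E
python3 sel.py A | grep -E "red|white"
```

```text
t: 22.22
tcp_pos: [0.385, 0.4078, 0.2678]
tool_rot: [0.216, -0.673, 0.674, -0.215]
force: [-0.2, -1.2, -0.3]
finger_gap: 0.409
[0.38619855 0.40638042 0.26808117] [ 6.11721084e-01  3.99032869e-01  1.55168244e+00 -3.52988961e-04
  1.19212334e+00  1.56676566e+00] [-0.02385826 -0.00298275 -0.00208877  0.00177374 -0.00433569 -0.00019446]
top pre-jar/lid diff [1.67, 5.53]
side pre-jar/lid diff [5.64, 14.44]
top red 13 [267.9231 224.6923] world [ 0.4247 -0.0671] kiln [-0.2044, 0.0309] dir [-0.6254 -0.7803]
top white 57 [273.3509 200.2807] world [ 0.5142 -0.0769] kiln [-0.1167, 0.0108] dir [ 0.1272 -0.9919]
top white 16 [273.  218.5] world [ 0.4449 -0.0828] kiln [-0.1862, 0.013] dir [-0.8709  0.4915]
top white 3 [287.6667 218.6667] world [ 0.4504 -0.1375] kiln [-0.1869, -0.042] dir 
top white 2 [259.  227.5] world [ 0.4054 -0.0344] kiln [-0.2198, 0.0656] dir 
top white 2 [293.  227.5] world [ 0.4196 -0.1604] kiln [-0.2202, -0.0612] dir 
side red 10 [275.1 204.9] world [ 0.4301 -0.0754] kiln [-0.2, 0.022] dir [-0.596 -0.803]
side white 41 [271.5854 179.6098] world [ 0.5219 -0.1072] kiln [-0.1125, -0.0202] dir [-0.1512  0.9885]
side white 206 [285.0049 186.0534] world [ 0.4673 -0.1365] kiln [-0.1701, -0.043] dir [-0.6488 -0.761 ]
side white 12 [276.1667 193.8333] world [ 0.4444 -0.0856] kiln [-0.187, 0.0102] dir [-0.8584  0.513 ]
side white 6 [286.3333 194.1667] world [ 0.4261 -0.1193] kiln [-0.209, -0.0211] dir [-0.8825 -0.4704]
side white 20 [266.3  210.35] world [ 0.3843 -0.0124] kiln [-0.2382, 0.0898] dir [-0.8771  0.4803]
```

The force–height curve on the way up matched the one on the way down, which says the knob is up. The line's triangulated height differs between the states, though, so I'll check its end points before signing off.

Run:
```python
from h import *
np.set_printoptions(precision=3,suppress=True,linewidth=150)
O=np.array([.6313,-.0742]);ex=np.array([.9933,.1152]);ey=np.array([-.1152,.9933])
K=lambda x,y,z: np.r_[O+x*ex+y*ey,z]
c,s=np.cos(.698),np.sin(.698)
for sg,t in((-1,"7"),(1,"A")):
    for z in(.162,.151):
        P=[K(-.1715-r*c,sg*r*s,z) for r in(0,.016,.032)]
        print(t,z,"axis/mid/end top",proj("top",P).ravel(),"side",proj("side",P).ravel())
for t,ru in(("7",((208,226),(268,290))),("A",((208,226),(264,286)))):
    g=cv2.cvtColor(cv2.imread(f"pics/top{t}.png"),cv2.COLOR_BGR2GRAY); print("top",t,ru);print(g[212:224,266:288])
for t in"7A":
    g=cv2.cvtColor(cv2.imread(f"pics/side{t}.png"),cv2.COLOR_BGR2GRAY); print("side",t);print(g[182:206,268:292])
```

```text
7 0.162 axis/mid/end top [276.432 214.532 279.223 217.767 282.025 221.015] side [276.052 190.034 280.132 190.923 284.227 191.814]
7 0.151 axis/mid/end top [276.275 214.96  279.043 218.171 281.822 221.393] side [275.922 192.117 279.983 193.005 284.06  193.897]
A 0.162 axis/mid/end top [276.432 214.532 273.731 217.781 271.02  221.043] side [276.052 190.034 275.683 192.947 275.309 195.9  ]
A 0.151 axis/mid/end top [276.275 214.96  273.596 218.185 270.906 221.421] side [275.922 192.117 275.554 195.031 275.18  197.984]
top 7 ((208, 226), (268, 290))
[[ 38  36  50  54  30  28  34  44  62  57  54  53  54  53  58  57  59  54  47  33  43  41]
 [ 42  45  51  51  36  27  21  36  46  54  55  42  45  52  53  50  54  57  55  54  45  39]
 [ 50  39  55  44  37  34  21  30  43  47  56  53  51  46  53  55  54  54  52  50  47  39]
 [ 45  43  44  38  24  30  37  28  26  37  49  72  98  72  46  54  57  52  52  43  46  43]
 [ 41  38  47  49  43  35  27  30  27  17  40  91 157 135  81  53  51  51  51  54  72  66]
 [ 49  35  44  53  46  49  31  35  29  20  27  91 174 200 133  61  45  53  48  63 105  98]
 [ 
[... 5735 characters left out ...]
0  80]
 [ 85  62  60  71  80  87  78  92 132  66  69  66  84  89  73  67  67  65 120 206 171  77  79  78]
 [ 86  65  61  61  66  72  78  98  96  66  69  69  68  66  64  66  67  64  72 163 167  75  77  81]
 [ 88  71  65  62  65  61  63  66  63  68  62  67  68  66  65  69  68  67  77  74  77  77  78  91]
 [ 87  88  62  64  62  64  63  65  66  67  65  65  68  68  68  69  82  75  77  82  76  91  73  89]
 [ 85  87  75  64  64  58  61  63  63  65  66  64  68  61  80  92 159  76  81  90  65  84  80  72]
 [ 86  85  83  74  82  84  64  78  62  72  64  63  59  78 155 111 130  87  85  83  80  73  76  75]
 [ 87  83  84  70 107 127 108 129  77  99  80  63  63 106 131  74  89  82  75  77  74  75  73  73]]
```

In the side view the skirt's rim falls on the same pixels before and after the turn (rows 197–200 agree to under half a pixel, and 11 mm of travel would be about 2 px). So the knob is fully up, pointing at high. Handing in.

```bash
python3 -c "
from station import workorder
print(workorder.sign_off())"
```

```text
the job is handed in; nothing more can be done
None
```

I did all the steps and handed the job in at about 22 s; the sign-off reports no verdict.

**What I did**
- **Pot:** the one on the mat was the brown jar. I moved it 11 cm to the right, so its centre is about 74 mm past the mat edge, upright on the bench.
- **Prop and lid:** I drew the prop out to the left and laid it in the tray from light contact. The lid then sank shut.
- **Selector:** I pressed it to its stop (about 30 N), turned it 1.40 rad clockwise while pressed, then raised and released it.

**Last checks**
- **Pointer:** it points at the red dots, about 40° past medium as expected.
- **Knob up:** in the side view the skirt rim falls on the same pixels before and after the turn. The force on the way up also matched the force on the way down.
- **Lid, prop, jar:** in the pictures the lid is flush, the prop lies flat beside the spare post, and the jar is upright. The lid was judged by eye only; I did not measure its angle.
- **Beaker:** the arm never went near it, but I did not re-measure its position.
- **At hand-in:** the gripper was in free air above the tray, with the tip 268 mm above the bench.

**Checks that disagreed**
- Triangulating the selector dots across both cameras put them about 10 mm higher than the stated box top. I used the top view at the stated height and force feedback instead.
- The pointer line's triangulated height also differed before and after the turn. Its end face shows differently in the side view, so I relied on the skirt comparison.

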